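# Click the stirrer up to speed 4 and start it

### The arm

A 6-joint arm with a two-finger parallel gripper is mounted at the origin on a cart in front of the work surface, level with it; the furniture and walls round the work are solid. World frame = base frame: x ahead of the robot, y to its left, z up, the work surface at z = 0. Lengths are in mm, angles in rad, forces in N, time in s.
With the tool pointing down it reaches from about 425 to 1125 mm from the base axis. Payload 14.9 kg.
Tool frame: the origin (TCP) lies on the centre line of the jaws, within the pads' length; the fingertips stand 8 mm ahead of it and the grasp point (between the pads) lies 11 mm behind it; z points along the fingers, y is the line along which they close (so a half turn about z gives the same grasp; the last joint's range is limited). The gripper opens to 91 mm and grips with 3 to 60 N. Pads are 32 mm wide; open, the fingers measure 118 mm over their backs; the gripper's body (76 mm by 178 mm) begins 60 mm behind the grasp point.
Start: joints at [-1.368, 0.379, 1.734, -0, 1.028, -0.033], TCP at [163.529, -680.644, 221.932] pointing down, gripper open.
Joint ranges: [-2.77, 2.77], [-0.74, 2.19], [0, 2.66], [-1.06, 4.2], [0.31, 2.87], [-3.08, 3.08]. Speed limits (rad/s): [1.89, 1.89, 2.39, 3.14, 3.14, 3.14].

### API

Orientations are given as a 3x3 rotation matrix whose columns are the frame's x, y, z axes.
In Python, from cell import telemetry, viewer, robot gives the robot as it stands.
- The arm moves only by the tool arm_command, never from a script. Its argument "targets" is a list of rows, each a list of 2 entries, a list of its own where there are three numbers: the shift along the tool's x, y, z in mm, then the turn, a rotation vector about the tool's x, y, z in rad. In form: [[[dx, dy, dz], [wx, wy, wz]], ...]. A call has 1 to 10 rows; each row shifts and turns the commanded pose from where the row before left it, along the tool's axes as they then stand; what a row does not reach is not made up. A row lasts 1/10 s, in which the tool goes at most 50 mm and 8.59 degrees, less where a joint would pass 70% of its speed; a pose out of reach is approached as far as the arm can. A call is refused whole if a number of a shift passes 50 or a number of a turn 0.15, either way. A call with a gripper value outside its range is refused whole. "claw" is the closure, from -1 (fully open) to 1 (shut), so that 0 is half open, set as the call begins (left out, the last holds). The fingers move at their own pace and stop on an object; "squeeze" is the grip in N (left out, the last holds). Time passes only in rows, so rows that do not move let the fingers close. It gives the time, the measured TCP pose, the force, the opening and the grip force at its end, in the units of the state.
- telemetry.observe(): the state, without advancing time (a new reading comes with each control period).
- viewer.capture(name): name is "scene" or "top" or "wrist"; returns the picture (384x512x3 uint8, blue, green, red); there is no depth.
- viewer.camera_model(name): a dict with "mtx" (3x3 intrinsics, pixels), "R" (3x3) and "t" (3): a world point X has camera coordinates R X + t. Camera axes: x right, y down, z forward; pixel columns grow to the right and rows downward; lengths in mm; the calibration is good to about 2 mm. A picture is of the moment at which its call begins: read the wrist's pose just before it. camera_model takes no time and is no camera call; for the wrist camera it gives the pose at the moment of the call.
- robot.job_done(): hands the job in; it is judged then, once.
The state is a dict: "time_s": time; "joint_pos": joint angles; "qvel": joint speeds; "effort": joint torques, N m; "tool_pos": TCP position; "orientation": TCP orientation; "force": force on the tool from outside, world axes, zero at the start; "ft_torque": the same for the moment, N m; "gripper_width": finger opening in mm; "grip_force": force on a finger pad.
Only numpy, scipy, OpenCV 4.12 (cv2) and the standard library are available. Lean on these libraries where they do the work, as an engineer would, in place of code of your own. Each camera call takes 0.05 s, during which the arm holds its last target. There are 200 camera calls.

### The job

With a fingertip, push the magnetic stirrer's speed lever clockwise, click by click, to speed 4 (the fourth mark after the ring that marks off) and not past it. With the lever clicked in there, push the round start button fully down and let it come up again. Pinch and lift nothing, the lever included: the stirrer stays in its place with the beaker standing on its plate, and the things around it are left where they are.

Things in the scene. Friction and masses are not known exactly. Their poses are not given: they have to be found in the camera images.
- stirrer: magnetic stirrer, flat white box 260 (x) x 170 (y) x 50 mm high, 2.2 kg, loose on rubber feet. Origin: centre of its underside; its -x end (display window) faces the robot, z up. On its flat grey top (deck, 50 above the origin): the black speed lever nearer the robot, the round white plate with a beaker at the far end, the start button at the near right corner
- selector_axis (a point): point on the deck where the speed lever's upright turning axis passes: (-50, 0, 50) mm in the stirrer's frame. Marks on the deck 60 to 75 from it show the lever's places: a white ring at off (left, +y), then clockwise a white bar for each speed 1 to 6, longer for each speed
- selector (a joint): angle (rad) of the speed lever, growing clockwise from above: 0 (off) points to the stirrer's +y, 1.571 to its +x, 3.142 to -y. Clicks every 0.5236 rad (30 deg): off, then speeds 1 to 6; speed 4 is 2.094. It resists with up to 0.13 N m (3.5 N near its end); pushed past half-way (15 deg) it snaps on into the next click and stays. Starts at off, 1 or 2
- lever_end (a point): point in the speed lever, 40 mm out from the axis, 20 above the deck (y outward along it, x across). The lever is a black bar 13 wide, 8 to 32 above the deck, from 20 behind the axis to 55 out, on a hub of 27 radius, 9 high. To turn it clockwise push on the side that faces anticlockwise (at off: the side towards the robot)
- start (a joint): travel in m of the start button, 0 = up, 0.005 = fully down; a spring needs about 1.2 N to start and 4 N to push it fully down, and lifts it again when let go
- start_top (a point): centre of the top of the start button, a white round cap of 24 diameter in a black collar of 40 diameter (collar 4 above the deck, cap top 13 above the deck, 63 above the worktop), at (-106, -52) mm in the stirrer's frame; it is pressed straight down
- plate (a point): centre of the upper face of the round stirring plate (98 diameter), at (75, 0, 56) mm in the stirrer's frame
- beaker: beaker 49 diameter, 59 tall, standing loose on the stirring plate (its rim 115 above the worktop); origin: centre of its underside
- dropper_3: small amber glass dropper bottle, 26 mm diameter, 87 tall, standing beside the stirrer's left (+y) flank; sizes in mm; origin: centre of its underside; loose, to be left alone
- coverslip_box: small flat blue box 48 x 64 x 20, lying beside the stirrer's right (-y) flank; sizes in mm; origin: centre of its underside; loose, to be left alone
- marker: felt marker, 131 long, 15 thick, lying across in front of the stirrer; sizes in mm; origin: centre of its underside; loose, to be left alone
- timer: white lab timer 54 x 62 x 69 standing on the worktop to the right; sizes in mm; origin: centre of its underside; loose, to be left alone
- specimen_cup_1: white specimen cup with screw lid, 62 diameter, 64 tall, to the left; sizes in mm; origin: centre of its underside; loose, to be left alone
- specimen_cup_2: another white specimen cup with screw lid, 62 diameter, 64 tall, to the left; sizes in mm; origin: centre of its underside; loose, to be left alone
- forceps: metal forceps 18 x 129 x 8 lying on the worktop to the right; sizes in mm; origin: centre of its underside; loose, to be left alone
Things that resemble listed ones, but are neither listed nor needed, are in the scene too. Leave any purple or red look-alike of the beaker alone.

How it is judged (in metres and radians):
On the way, in this order (a step that is already met when the one before it is completed fails the run):
1. the speed lever is clicked in at speed 4 (value of joint selector between 1.9744 and 2.2144 rad and velocity of joint selector below 0.3 rad/s), for 0.2 s.
2. the start button is pushed fully down with the lever at speed 4 (value of joint selector between 1.9744 and 2.2144 rad and value of joint start above 0.004 m), for 0.04 s.
At the end, for the whole second after the job is handed in: the lever rests at speed 4 (2.094 rad, within 0.12), the start button is up again (less than 1 mm down), the beaker stands upright on the plate (within 35 mm of its centre), the stirrer stands level within 30 mm of where it stood, and every bystander is within 30 mm of where it was (value of joint selector between 1.9744 and 2.2144 rad and value of joint start below 0.001 m and horizontal distance between beaker and plate below 0.035 m and z of beaker in the frame of plate between -0.005 and 0.006 m and angle between beaker's own z axis and vertical below 0.15 rad and distance of each of stirrer, dropper_3, coverslip_box, marker, timer, specimen_cup_1, specimen_cup_2, forceps from where it was at the start of the episode below 0.03 m and height (world z) of stirrer below 0.008 m and angle between stirrer's own z axis and vertical below 0.06 rad); the robot touches nothing.
It fails at once if the lever was pinched between the fingers instead of pushed (contact force between the fingers and stirrer above 1 N and x of the grasp point in the frame of lever_end between -0.006 and 0.006 m and y of the grasp point in the frame of lever_end between -0.06 and 0.02 m and z of the grasp point in the frame of lever_end below 0.026 m).
It fails at once if the lever was turned past speed 4, to the next click (value of joint selector above 2.46092 rad).
It fails at once if the start button was pressed before the lever stood at speed 4 (value of joint start above 0.004 m and value of joint selector below 1.7944 rad).
It fails at once if the stirrer was lifted, tipped or shoved out of its place, or the beaker lifted, tipped or pushed off the plate (not (distance of stirrer from where it was at the start of the episode below 0.03 m and height (world z) of stirrer below 0.008 m and angle between stirrer's own z axis and vertical below 0.06 rad) or not (horizontal distance between beaker and plate below 0.035 m and z of beaker in the frame of plate between -0.005 and 0.006 m and angle between beaker's own z axis and vertical below 0.15 rad)).
It fails at once if a bystander was pushed away or lifted (not (distance of each of dropper_3, coverslip_box, marker, timer, specimen_cup_1, specimen_cup_2, forceps from where it was at the start of the episode below 0.03 m) or height (world z) of any of dropper_3, coverslip_box, marker, timer, specimen_cup_1, specimen_cup_2, forceps above 0.02 m).
It also fails if it takes over 54 s, if anything falls off the work surface, if the arm or the gripper's body presses on something with over 40 N, if the wrist force passes 120 N, or if a joint passes its speed limit or range.

## Working session

There is one attempt and no reset: what is moved stays moved. The work goes in short steps, Python scripts to look and compute and a tool call to move; the robot and the scene stay as the last step left them, time stands still between calls to the robot, and variables do not carry over. Pictures are saved under pics/ and viewed, at most 10 in all, crops included, and the job is handed in when it is done.

Besides the shell and the picture viewer there is one more tool, called after "Call:" as name(argument=value, ...), one argument or row to a line, values as JSON. arm_command: Moves the arm, as the interface text tells. Its arguments: {"type":"object","properties":{"targets":{"type":"array","items":{"type":"array"}},"claw":{"type":"number"},"squeeze":{"type":"number"}},"required":["targets"]}

```bash
mkdir -p pics; ls; python3 - <<'E'
from cell import telemetry, viewer
import cv2, numpy as np
s=telemetry.observe(); print(s)
for n in("top","scene"):
    cv2.imwrite(f"pics/{n}0.png",cv2.resize(viewer.capture(n),None,fx=1.5,fy=1.5))
    print(n,viewer.camera_model(n))
E
```

```text
pics
{'time_s': 0.0, 'joint_pos': array([-1.36831507e+00,  3.79412745e-01,  1.73475869e+00,  1.75178085e-05,
        1.02846081e+00, -3.32939640e-02]), 'qvel': array([-0.00026947, -0.00030226,  0.00031581,  0.00216501, -0.00033774,
        0.00173872]), 'effort': array([-2.11306033e-03, -7.63738060e+01, -4.34374595e+01,  6.49725390e-02,
        4.24421823e-02, -9.86526811e-05]), 'tool_pos': array([ 163.44654197, -680.27433241,  221.29625396]), 'orientation': array([[ 9.72335663e-01,  2.33587927e-01, -1.94365795e-04],
       [ 2.33588003e-01, -9.72335128e-01,  1.02137543e-03],
       [ 4.95922788e-05, -1.03852127e-03, -9.99999460e-01]]), 'force': array([-0.3314751 , -0.24582056, -0.10760648]), 'ft_torque': array([-0.00923992,  0.01759766, -0.01020288]), 'grip_force': 0.0, 'gripper_width': 91.29375870008002}
top {'mtx': array([[351.82571602,   0.        , 254.02898022],
       [  0.        , 351.82571602, 192.27284477],
       [  0.        ,   0.        ,   1.        ]]), 'R': array([[ 0.02320569, -0.9993265 ,  0.02842611],
       [-0.98114305, -0.02822251, -0.1912114 ],
       [ 0.19188487, -0.02345289, -0.98113718]]), 't': array([ -25.39939723,  631.08952187, 1300.12285335])}
scene {'mtx': array([[358.49787708,   0.        , 261.04784073],
       [  0.        , 358.49787708, 193.60279621],
       [  0.        ,   0.        ,   1.        ]]), 'R': array([[-0.65409974, -0.75634963,  0.00942169],
       [-0.42900926,  0.36069584, -0.82816035],
       [ 0.62298041, -0.54574146, -0.56041205]]), 't': array([403.13264458, 339.04975092, 713.89421796])}
```

View pics/top0.png

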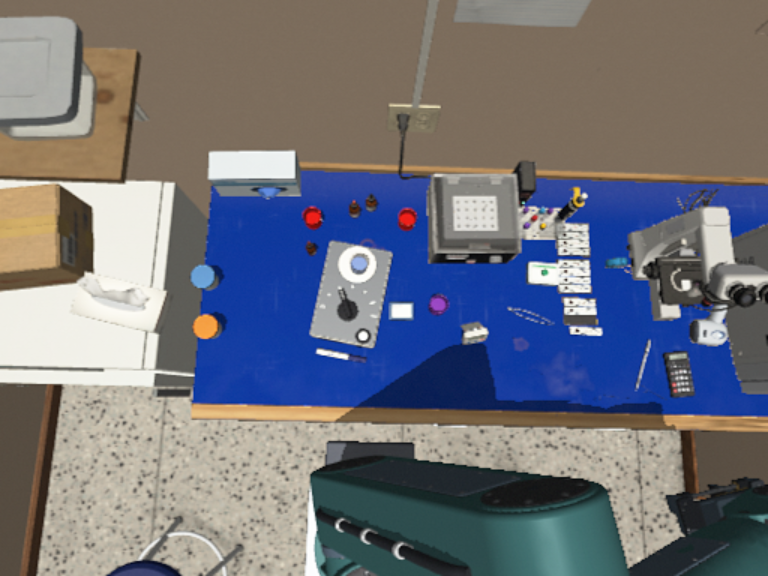

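View pics/scene0.png

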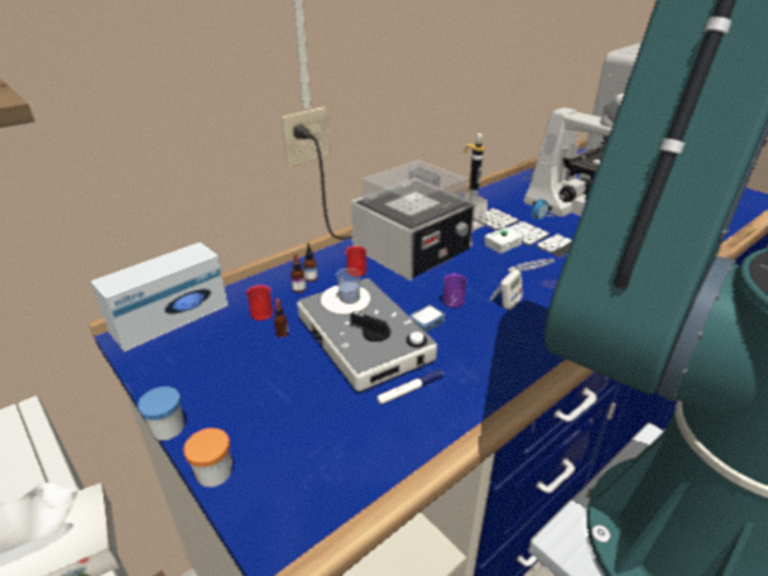

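The top view shows the stirrer centred near (352,293) in the enlarged image. Its lever is at (347,305) and points roughly along the stirrer's +x or slightly left, the start button is at (363,336), and the plate is at (357,263). The marker lies in front at (340,354), the coverslip box at (401,311), and the dropper bottle on the left at (311,248). The red cups and the purple cup are decoys. There is only one stirrer. Next I'll measure its pose.

```bash
cat > h.py <<'E'
import numpy as np, cv2
from cell import viewer, telemetry
def ray(n,px,z,m=None):
    m=m or viewer.camera_model(n)
    d=m["R"].T@np.linalg.inv(m["mtx"])@[px[0],px[1],1]; c=-m["R"].T@m["t"]
    return c+d*(z-c[2])/d[2]
def proj(n,X,m=None):
    m=m or viewer.camera_model(n); p=m["mtx"]@(m["R"]@np.asarray(X,float)+m["t"]); return p[:2]/p[2]
E
python3 - <<'E'
from h import *
im=viewer.capture("top"); hsv=cv2.cvtColor(im,cv2.COLOR_BGR2HSV)
x0,y0,x1,y1=195,150,290,250
cv2.imwrite("pics/crop1.png",cv2.resize(im[y0:y1,x0:x1],None,fx=6,fy=6,interpolation=cv2.INTER_CUBIC))
H,S,V=cv2.split(hsv)
g=((S<60)&(V>70)&(V<190)).astype(np.uint8); g[:y0]=0;g[y1:]=0;g[:,:x0]=0;g[:,x1:]=0
g=cv2.morphologyEx(g,cv2.MORPH_OPEN,np.ones((3,3)))
c=max(cv2.findContours(g,0,2)[0],key=cv2.contourArea)
w=np.array([ray("top",p[0],50)[:2] for p in c],np.float32)
r=cv2.minAreaRect(w); print("deck",r)
wm=((S<60)&(V>205)).astype(np.uint8); wm[:y0]=0;wm[y1:]=0;wm[:,:x0]=0;wm[:,x1:]=0
n,_,st,ce=cv2.connectedComponentsWithStats(wm)
for s,e in zip(st[1:],ce[1:]):
    if s[4]>6: print(s,e.round(1),ray("top",e,63)[:2].round(1),ray("top",e,50)[:2].round(1))
for nm,p,z in(("dropper",(311,248),40),("cov",(401,311),20),("marker",(340,354),10)): print(nm,ray("top",np.array(p)/1.5,z)[:2].round())
E
```

```text
deck ((622.27490234375, 68.15910339355469), (168.03567504882812, 253.65725708007812), 80.73836517333984)
[225 164  26  25 345] [237.1 176.1] [693.5  58.3] [696.7  58.6]
[261 203  14   9 125] [267.4 207. ] [575.2 -61.8] [577.2 -62.6]
[247 210   5   2   8] [249.  210.5] [559.6   8.6] [561.5   8.5]
[239 221   6   6  29] [241.7 223.6] [508.8  34.9] [510.2  35. ]
[211 233  21   7  68] [221.  235.7] [461.  111.5] [461.9 112.4]
dropper [739. 179.]
cov [580. -64.]
marker [464.  93.]
```

View pics/crop1.png

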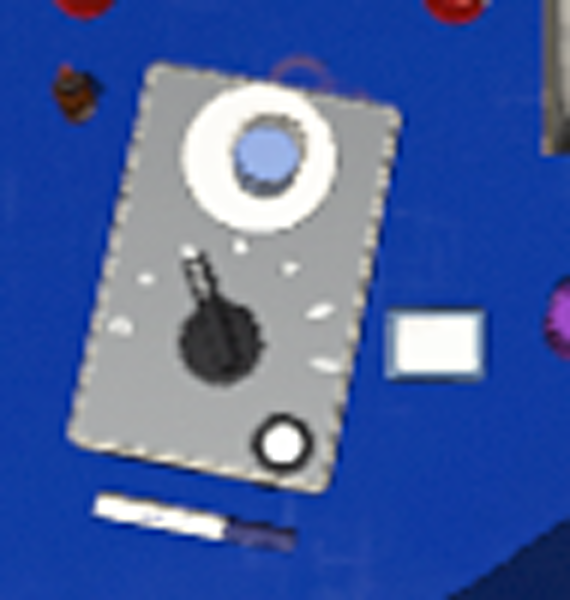

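The crop shows the lever from its hub at (220,340) pointing to the second bar at (192,250), so it stands at speed 2. The off ring is at (120,325) and speed 4's bar is at (290,268). The fitted pose has centre (622,68) and yaw −9.3°. It predicts the button at (509,34) against (508.8,34.9) measured, and the plate matches within about 2 mm. Only one thing fits each description, so I'll move with the claw closed.

Call:
arm_command(
  targets=[
    [[20,-23,0],[0,0,0]],
    [[20,-23,0],[0,0,0]],
    [[20,-23,0],[0,0,0]],
    [[20,-23,0],[0,0,0]],
    [[20,-23,0],[0,0,0]],
    [[20,-23,0],[0,0,0]],
    [[20,-23,0],[0,0,0]],
    [[20,-23,0],[0,0,0]],
    [[20,-23,0],[0,0,0]],
    [[20,-23,0],[0,0,0]],
  ],
  claw=1,
  squeeze=5,
)

```text
time_s: 1.15
tool_pos: [304.6, -409.0, 221.8]
orientation: [[0.972, 0.234, -0.0], [0.234, -0.972, 0.0], [-0.0, -0.0, -1.0]]
force: [0.3, 0.2, 1.5]
gripper_width: 13.7
grip_force: 0.0
```

Call:
arm_command(
  targets=[
    [[20,-23,0],[0,0,0]],
    [[20,-23,0],[0,0,0]],
    [[20,-23,0],[0,0,0]],
    [[20,-23,0],[0,0,0]],
    [[20,-23,0],[0,0,0]],
    [[20,-23,0],[0,0,0]],
    [[20,-23,0],[0,0,0]],
    [[20,-23,0],[0,0,0]],
    [[20,-23,0],[0,0,0]],
    [[20,-23,0],[0,0,0]],
  ],
)

```text
time_s: 2.15
tool_pos: [445.3, -138.7, 221.9]
orientation: [[0.972, 0.234, 0.0], [0.234, -0.972, -0.0], [0.0, 0.0, -1.0]]
force: [0.3, -1.1, -0.5]
gripper_width: 0.5
grip_force: 0.0
```

Call:
arm_command(
  targets=[
    [[20,-23,0],[0,0,0]],
    [[20,-23,0],[0,0,0]],
    [[20,-23,0],[0,0,0]],
    [[20,-23,0],[0,0,0]],
    [[20,-23,0],[0,0,0]],
    [[20,-23,0],[0,0,0]],
    [[20,-23,0],[0,0,0]],
    [[20,-23,0],[0,0,0]],
    [[0,0,0],[0,0,-0.126]],
    [[0,0,0],[0,0,0]],
  ],
)

```text
time_s: 3.15
tool_pos: [557.5, 77.0, 221.6]
orientation: [[0.934, 0.357, -0.001], [0.357, -0.934, -0.0], [-0.001, -0.0, -1.0]]
force: [-0.3, 0.5, -0.5]
gripper_width: 0.6
grip_force: 0.0
```

```bash
python3 - <<'E'
from h import *
m=viewer.camera_model("wrist"); im=viewer.capture("wrist")
a=np.radians(-9.26); R=np.array([[np.cos(a),-np.sin(a)],[np.sin(a),np.cos(a)]])
W=lambda x,y,z:[*(R@[x,y]+[622.3,68.2]),z]
o=im.copy()
for p in[(-50,0,82),(-106,-52,63),(-50+55*np.sin(np.pi/3),55*np.cos(np.pi/3),82),(75,0,56),(-130,-85,50),(-130,85,50),(-50+67.5*.866,33.75,50)]:
    q=proj("wrist",W(*p),m); print(p,q.round(1))
    if (abs(q)<2000).all(): cv2.circle(o,tuple(int(v) for v in q.round()),3,(0,0,255),1)
cv2.imwrite("pics/w1.png",cv2.resize(o,None,fx=1.5,fy=1.5)); cv2.imwrite("pics/w1raw.png",im)
E
```

```text
(-50, 0, 82) [267.3 174.8]
(-106, -52, 63) [281.7 237.7]
(np.float64(-2.368602791855878), np.float64(27.500000000000007), 82) [267.8 117.8]
(75, 0, 56) [330.7  62.6]
(-130, -85, 50) [294.4 263. ]
(-130, 85, 50) [164.9 193. ]
(8.454999999999998, 33.75, 50) [267.2 105.4]
```

View pics/w1.png

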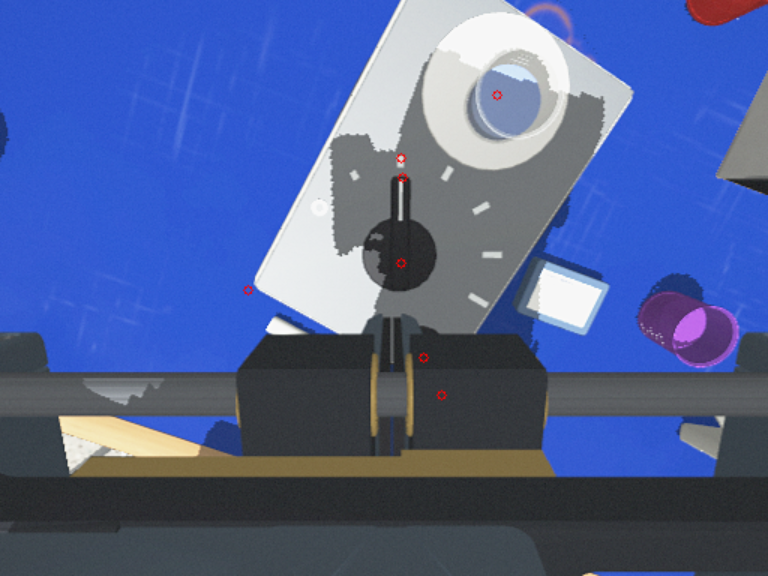

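The wrist view confirms the pose. The lever runs from hub (400,255) to tip (401,177), and its predicted tip is at (402,177) beside the speed 2 bar at (401,160). The projections agree within about 2 mm. I'll move to the lever's left side, descend and push.

Call:
arm_command(
  targets=[
    [[27,-16,0],[0,0,0]],
    [[27,-16,0],[0,0,0]],
    [[0,0,30],[0,0,0]],
    [[0,0,30],[0,0,0]],
    [[0,0,30],[0,0,0]],
    [[0,0,30],[0,0,0]],
    [[0,0,15],[0,0,0]],
    [[0,0,13],[0,0,0]],
    [[0,0,0],[0,0,0]],
    [[0,0,0],[0,0,0]],
  ],
)

```text
time_s: 4.2
tool_pos: [597.3, 125.4, 74.8]
orientation: [[0.936, 0.353, 0.001], [0.353, -0.936, 0.0], [0.001, 0.0, -1.0]]
force: [-0.1, 0.8, 0.8]
gripper_width: 0.9
grip_force: 0.0
```

Call:
arm_command(
  targets=[
    [[0,4,0],[0,0,0]],
    [[0,4,0],[0,0,0]],
    [[0,4,0],[0,0,0]],
    [[0,4,0],[0,0,0]],
    [[0,0,0],[0,0,0]],
    [[0,0,0],[0,0,0]],
  ],
)

```text
time_s: 4.8
tool_pos: [602.5, 110.3, 74.0]
orientation: [[0.935, 0.354, 0.0], [0.354, -0.935, 0.0], [0.0, -0.0, -1.0]]
force: [-0.8, 0.3, 0.2]
gripper_width: 0.3
grip_force: 0.0
```

Call:
arm_command(
  targets=[
    [[1,2.1,0],[0,0,0.052]],
    [[1,2.1,0],[0,0,0.052]],
    [[1,2.1,0],[0,0,0.052]],
    [[1,2.1,0],[0,0,0.052]],
    [[0,0,0],[0,0,0]],
  ],
)

```text
time_s: 5.3
tool_pos: [608.5, 103.6, 73.8]
orientation: [[0.988, 0.152, -0.0], [0.152, -0.988, 0.0], [-0.0, -0.0, -1.0]]
force: [-0.6, 0.8, 0.4]
gripper_width: 0.3
grip_force: 0.4
```

Call:
arm_command(
  targets=[
    [[1,2.1,0],[0,0,0.052]],
    [[1,2.1,0],[0,0,0.052]],
    [[0,0,0],[0,0,0]],
    [[0,0,0],[0,0,0]],
  ],
)

```text
time_s: 5.7
tool_pos: [611.0, 99.7, 73.9]
orientation: [[0.999, 0.052, -0.0], [0.052, -0.999, -0.0], [-0.0, 0.0, -1.0]]
force: [-0.1, 0.3, -0.3]
gripper_width: 0.7
grip_force: 0.0
```

```bash
python3 - <<'E'
from h import *
im=viewer.capture("wrist"); t=viewer.capture("top")
o=np.hstack([im[:330],cv2.resize(t[150:250,195:290],(314,330))])
cv2.imwrite("pics/w2.png",o[:, :800])
E
```

```text
(no output)
```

View pics/w2.png

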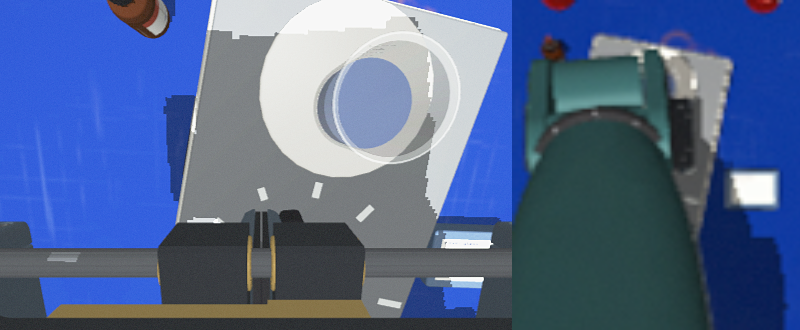

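```bash
python3 - <<'E'
from h import *
m=viewer.camera_model("wrist")
a=np.radians(-9.26); R=np.array([[np.cos(a),-np.sin(a)],[np.sin(a),np.cos(a)]])
for d in (60,67,72,75,80,90,120):
    t=np.radians(d); f=lambda r,z:proj("wrist",[*(R@[-50+r*np.sin(t),r*np.cos(t)]+[622.3,68.2]),z],m).round(0)
    print(d,"tip",f(55,82),f(55,58),"bar",f(67.5,50))
s=telemetry.observe();print(s["force"],s["tool_pos"])
d=s["tool_pos"][:2]-np.array([572.9,76.2]); x=s["orientation"][:2,0]; y=s["orientation"][:2,1]; print(d@x,d@y,"yaw",np.degrees(np.arctan2(x[1],x[0])), "lever angle if flush", 80.74-np.degrees(np.arctan2(x[1],x[0])))
E
```

```text
60 tip [270. 226.] [269. 213.] bar [263. 191.]
67 tip [282. 223.] [280. 210.] bar [276. 187.]
72 tip [292. 222.] [288. 209.] bar [285. 186.]
75 tip [297. 222.] [292. 209.] bar [291. 186.]
80 tip [306. 222.] [300. 209.] bar [300. 186.]
90 tip [324. 224.] [316. 211.] bar [319. 188.]
120 tip [370. 247.] [356. 231.] bar [367. 213.]
[0.13318964 0.4015431  0.80682659] [611.0368826   99.68332522  73.91679454]
39.296341998150154 -21.48687690746498 yaw 2.953841146916363 lever angle if flush 77.78615885308363
```

Bars 2, 3 and 4 are at (263,194), (318,190) and (365,213). The lever tip is at about (290,215), roughly 72°, so it is nearly half-way to speed 3. I'll push a little further.

Call:
arm_command(
  targets=[
    [[1,2.1,0],[0,0,0.052]],
    [[1,2.1,0],[0,0,0.052]],
    [[0,0,0],[0,0,0]],
    [[0,0,0],[0,0,0]],
  ],
)

```text
time_s: 6.2
tool_pos: [613.1, 95.5, 73.9]
orientation: [[0.999, -0.052, -0.0], [-0.052, -0.999, -0.0], [-0.0, 0.0, -1.0]]
force: [-0.2, 0.1, -0.3]
gripper_width: 0.7
grip_force: 0.0
```

```bash
cat > look.py <<'E'
from h import *
import sys
m=viewer.camera_model("wrist"); im=viewer.capture("wrist")
a=np.radians(-9.26); R=np.array([[np.cos(a),-np.sin(a)],[np.sin(a),np.cos(a)]])
for d in (60,75,90,105,120,135):
    t=np.radians(d); f=lambda r,z:proj("wrist",[*(R@[-50+r*np.sin(t),r*np.cos(t)]+[622.3,68.2]),z],m).round(0)
    print(d,"tip",f(55,82),f(55,58),"bar",f(67.5,50))
s=telemetry.observe();print(s["time_s"],s["force"].round(1))
d=s["tool_pos"][:2]-np.array([572.9,76.2]); x=s["orientation"][:2,0]; y=s["orientation"][:2,1]; print(d@x,d@y, "flush angle", 80.74-np.degrees(np.arctan2(x[1],x[0])))
cv2.imwrite(sys.argv[1],im)
g=cv2.cvtColor(im,cv2.COLOR_BGR2GRAY)
for r in (208,212,216,220): print(r,"dark cols",np.flatnonzero(g[r,240:420]<45)+240)
E
python3 look.py pics/w3.png
```

```text
60 tip [260. 230.] [260. 216.] bar [252. 194.]
75 tip [286. 222.] [283. 209.] bar [279. 187.]
90 tip [313. 222.] [307. 209.] bar [308. 186.]
105 tip [339. 228.] [329. 214.] bar [335. 193.]
120 tip [362. 240.] [349. 225.] bar [359. 206.]
135 tip [379. 257.] [365. 240.] bar [377. 224.]
6.25 [-0.2 -0.7  0.7]
39.19494987895034 -21.407503291271922 flush angle 83.73422876915157
208 dark cols []
212 dark cols [257 259 263 265 296 297 298 299 300 301 302 303 304 305 306 307 308 309
 310 311 312]
216 dark cols [256 257 259 263 265 266 295 296 297 298 299 300 301 302 303 304 305 306
 307 308 309 310 311 312 313 314 315]
220 dark cols [257 258 259 263 264 266 294 295 296 297 298 299 300 301 302 303 304 305
 306 307 308 309 310 311 312 313 314 315 316 317 318]
```

The lever's dark tip spans columns 294–318 and matches the 90° prediction of about 307–313, so it has snapped to speed 3. I'll push on to just past half-way to speed 4.

Call:
arm_command(
  targets=[
    [[1,2.1,0],[0,0,0.052]],
    [[1,2.1,0],[0,0,0.052]],
    [[1,2.1,0],[0,0,0.052]],
    [[1,2.1,0],[0,0,0.052]],
    [[1,2.1,0],[0,0,0.052]],
    [[1,2.1,0],[0,0,0.052]],
    [[1,2.1,0],[0,0,0.052]],
    [[0,0,0],[0,0,0]],
  ],
)

```text
time_s: 7.05
tool_pos: [616.9, 79.7, 73.9]
orientation: [[0.914, -0.406, -0.0], [-0.406, -0.914, 0.0], [-0.0, -0.0, -1.0]]
force: [0.0, -0.7, -0.6]
gripper_width: 0.2
grip_force: 0.2
```

Call:
arm_command(
  targets=[
    [[0.7,1.4,0],[0,0,0.035]],
    [[0.7,1.4,0],[0,0,0.035]],
    [[0,0,0],[0,0,0]],
    [[0,0,0],[0,0,0]],
  ],
)

```text
time_s: 7.45
tool_pos: [617.0, 76.7, 73.9]
orientation: [[0.884, -0.467, -0.0], [-0.467, -0.884, -0.0], [0.0, 0.0, -1.0]]
force: [0.5, 0.9, 0.6]
gripper_width: 0.5
grip_force: 0.0
```

```bash
python3 look.py pics/w4.png
```

```text
60 tip [224. 253.] [229. 237.] bar [215. 220.]
75 tip [244. 237.] [246. 222.] bar [235. 202.]
90 tip [268. 226.] [267. 212.] bar [261. 190.]
105 tip [295. 221.] [290. 208.] bar [288. 185.]
120 tip [322. 222.] [314. 209.] bar [317. 187.]
135 tip [347. 231.] [336. 217.] bar [343. 196.]
7.5 [ 0.2 -0.2  0.1]
38.82705838249351 -21.04481826794673 flush angle 108.59378728341667
208 dark cols []
212 dark cols [257 263 264 281 282 283 284 285 286 287 288 289 290 291 292 293 294 295
 296 297 298]
216 dark cols [256 257 258 259 263 264 265 266 280 281 282 283 284 285 286 287 288 289
 290 291 292 293 294 295 296 297 298 299 300]
220 dark cols [255 256 257 258 259 263 264 266 281 282 283 284 285 286 287 288 289 290
 291 292 293 294 295 296 297 298 299 300 301]
```

View pics/w4.png

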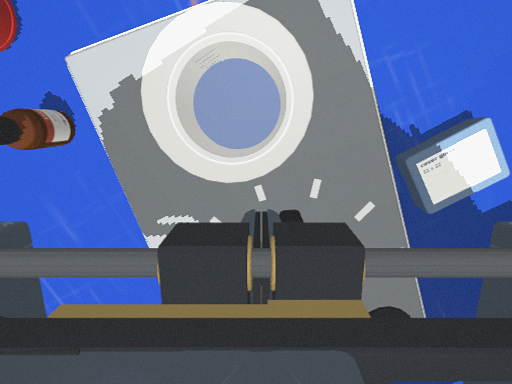

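The bars at (261,192), (316,188) and (365,211) are speeds 3, 4 and 5. The lever tip at (291,216) is at about 104°, just short of half-way. I'll go slightly further.

Call:
arm_command(
  targets=[
    [[0.7,1.4,0],[0,0,0.035]],
    [[0.7,1.4,0],[0,0,0.035]],
    [[0,0,0],[0,0,0]],
    [[0,0,0],[0,0,0]],
  ],
)

```text
time_s: 7.9
tool_pos: [616.9, 73.5, 73.9]
orientation: [[0.849, -0.528, -0.0], [-0.528, -0.849, 0.0], [-0.0, -0.0, -1.0]]
force: [0.6, -0.5, 0.5]
gripper_width: 0.4
grip_force: 0.0
```

```bash
python3 look.py pics/w5.png
```

```text
60 tip [220. 258.] [225. 241.] bar [210. 225.]
75 tip [238. 241.] [241. 226.] bar [229. 206.]
90 tip [261. 228.] [261. 214.] bar [253. 193.]
105 tip [287. 221.] [284. 208.] bar [281. 185.]
120 tip [315. 221.] [308. 208.] bar [309. 185.]
135 tip [340. 228.] [330. 214.] bar [336. 192.]
7.95 [-0.1  0.5  0.1]
38.78966905770834 -20.97913920036725 flush angle 112.63553000229106
208 dark cols []
212 dark cols [257 263 264 297 298 299 300 301 302 303 304 305 306 307 308 309 310 311
 312 313]
216 dark cols [256 259 263 264 265 296 297 298 299 300 301 302 303 304 305 306 307 308
 309 310 311 312 313 314 315 316]
220 dark cols [257 258 259 263 264 265 266 295 296 297 298 299 300 301 302 303 304 305
 306 307 308 309 310 311 312 313 314 315 316 317 318 319]
```

The lever tip spans columns 295–319 and matches the 120° prediction of about 308–315, so it has clicked in at speed 4. I'll back off, lift, and move over the button.

Call:
arm_command(
  targets=[
    [[0,-7,0],[0,0,0]],
    [[0,-7,0],[0,0,0]],
    [[0,0,-28],[0,0,0]],
    [[0,0,-28],[0,0,0]],
    [[-17.8,26,0],[0,0,0]],
    [[-17.8,26,0],[0,0,0]],
    [[-17.8,26,0],[0,0,0]],
    [[-17.8,26,0],[0,0,0]],
    [[0,0,0],[0,0,0]],
    [[0,0,0],[0,0,0]],
  ],
)

```text
time_s: 8.95
tool_pos: [509.4, 35.0, 130.3]
orientation: [[0.848, -0.53, 0.001], [-0.53, -0.848, 0.0], [0.001, -0.001, -1.0]]
force: [0.0, 0.3, -0.1]
gripper_width: 0.4
grip_force: 0.0
```

```bash
python3 look.py pics/w6.png
```

```text
60 tip [ 93. 123.] [110. 123.] bar [101. 112.]
75 tip [106. 107.] [122. 108.] bar [115.  95.]
90 tip [124.  96.] [138.  98.] bar [134.  83.]
105 tip [144.  90.] [157.  93.] bar [157.  76.]
120 tip [167.  89.] [176.  93.] bar [180.  76.]
135 tip [188.  95.] [196.  98.] bar [204.  82.]
9.0 [ 1.   0.6 -0.4]
-31.6832141686425 68.1212855945766 flush angle 112.70495871200131
208 dark cols [240 242 244 245 277 278 280 283]
212 dark cols [240 241 242 243 244 278 279 281 282 283]
216 dark cols [241 242 256 257 258 259 263 264 265 266 280 281]
220 dark cols [255 256 257 258 259 263 264 265 266]
```

View pics/w6.png

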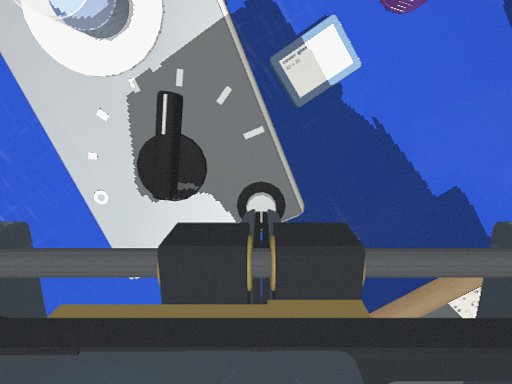

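The lever (hub (172,165), tip (170,95)) points to the fourth bar after the ring, at (180,77). The ring is at (101,197) and the closed fingertips are over the button at (261,205). I'll press it.

Call:
arm_command(
  targets=[
    [[0,0,20],[0,0,0]],
    [[0,0,20],[0,0,0]],
    [[0,0,12],[0,0,0]],
    [[0,0,4],[0,0,0]],
    [[0,0,0],[0,0,0]],
    [[0,0,0],[0,0,0]],
  ],
)

```text
time_s: 9.6
tool_pos: [509.5, 34.9, 74.5]
orientation: [[0.848, -0.53, 0.001], [-0.53, -0.848, 0.0], [0.001, -0.0, -1.0]]
force: [0.9, -0.4, -0.4]
gripper_width: 0.5
grip_force: 0.0
```

Call:
arm_command(
  targets=[
    [[0,0,2],[0,0,0]],
    [[0,0,2],[0,0,0]],
    [[0,0,1.5],[0,0,0]],
    [[0,0,1.5],[0,0,0]],
    [[0,0,0],[0,0,0]],
    [[0,0,0],[0,0,0]],
  ],
)

```text
time_s: 10.2
tool_pos: [509.3, 34.8, 67.1]
orientation: [[0.848, -0.53, 0.001], [-0.53, -0.848, 0.0], [0.001, -0.0, -1.0]]
force: [2.2, 0.4, 2.9]
gripper_width: 0.5
grip_force: 1.6
```

Call:
arm_command(
  targets=[
    [[0,0,1],[0,0,0]],
    [[0,0,0.5],[0,0,0]],
    [[0,0,0],[0,0,0]],
    [[0,0,0],[0,0,0]],
  ],
)

```text
time_s: 10.6
tool_pos: [509.4, 34.8, 66.0]
orientation: [[0.848, -0.53, 0.001], [-0.53, -0.848, 0.0], [0.001, -0.0, -1.0]]
force: [0.4, 0.7, 13.0]
gripper_width: 0.3
grip_force: 6.8
```

Call:
arm_command(
  targets=[
    [[0,0,0.5],[0,0,0]],
    [[0,0,0.5],[0,0,0]],
    [[0,0,0],[0,0,0]],
    [[0,0,0],[0,0,0]],
  ],
)

```text
time_s: 11.0
tool_pos: [509.4, 34.8, 65.6]
orientation: [[0.848, -0.53, 0.0], [-0.53, -0.848, -0.0], [0.0, -0.0, -1.0]]
force: [-7.0, -0.6, 29.4]
gripper_width: 0.7
grip_force: 14.8
```

Force rose past 4 N to a hard stop at 13 N and then 29 N, at z ≈ 66 as predicted, so the button is fully down. I'll release and check.

Call:
arm_command(
  targets=[
    [[0,0,-5],[0,0,0]],
    [[0,0,-15],[0,0,0]],
    [[0,0,-30],[0,0,0]],
    [[0,0,-40],[0,0,0]],
    [[-40,0,0],[0,0,0]],
    [[0,0,-20],[0,0,0]],
    [[0,0,0],[0,0,0]],
    [[0,0,0],[0,0,0]],
  ],
)

```text
time_s: 11.8
tool_pos: [475.2, 55.9, 174.7]
orientation: [[0.848, -0.53, 0.001], [-0.53, -0.848, 0.0], [0.001, -0.001, -1.0]]
force: [0.9, 0.5, 0.2]
gripper_width: 0.4
grip_force: 0.0
```

```bash
python3 look.py pics/w7.png | head -9
```

```text
60 tip [116.  69.] [129.  74.] bar [120.  66.]
75 tip [128.  55.] [140.  61.] bar [133.  50.]
90 tip [143.  45.] [154.  51.] bar [150.  39.]
105 tip [161.  39.] [170.  47.] bar [169.  33.]
120 tip [180.  39.] [187.  46.] bar [190.  33.]
135 tip [198.  44.] [204.  51.] bar [210.  38.]
11.85 [ 0.3 -0.1  0.5]
-72.21223758231538 69.15373948200612 flush angle 112.73541906768736
208 dark cols []
```

View pics/w7.png

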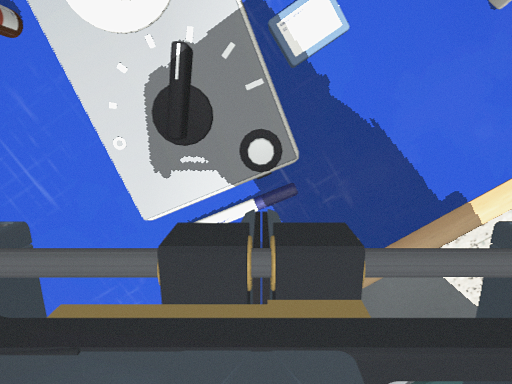

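The lever tip at (180,42) points at the fourth bar (190,33), matching the 120° prediction of (180,39). The button at (261,151) is free, the marker is in its place, and the arm touches nothing.

```bash
python3 -c "
from cell import robot; print(robot.job_done())"
```

```text
the job is handed in; nothing more can be done
None
```

I pushed the lever from speed 2 to speed 4 without passing it, pressed the start button fully down and let it up again, and handed the job in at about 12 s; the hand-in returned no verdict.

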